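# Fill the self-levelling cup dispenser and lock its hood

### The arm

A 6-joint arm with a two-finger parallel gripper is mounted at the origin on the work surface. World frame = base frame: x ahead of the robot, y to its left, z up, the work surface at z = 0. Lengths are in m, angles in rad, forces in N, time in s.
With the tool pointing down it reaches from about 0.2 to 0.875 m from the base axis. Payload 3.4 kg.
Tool frame: the origin (TCP) lies between the finger pads; the fingertips stand 25 mm ahead of it and the grasp point (between the pads) lies 6 mm ahead of it (r.nose_length is the z of the fingertips in the tool frame, in m); z points along the fingers, y is the line along which they close (so a half turn about z gives the same grasp; the last joint's range is limited). The gripper opens to 94 mm and grips with 3 to 60 N. Pads are 16 mm wide; open, the fingers measure 119 mm over their backs; the gripper's body (75 mm by 177 mm) begins 78 mm behind the grasp point.
Start: joints at [1.182, 0.276, 1.505, -0, 1.361, -0.121], TCP at [0.152, 0.555, 0.23] pointing down, gripper open.
Joint ranges: [-2.89, 2.89], [-0.75, 2.08], [0.22, 2.7], [-1.18, 4.32], [0.11, 2.71], [-2.7, 2.7]. Speed limits (rad/s): [2.57, 2.57, 3.14, 3.14, 3.14, 3.14].

### API

Orientations are given as a unit quaternion [w, x, y, z].
In Python, from plant import r, gripper_to, inverse_kinematics, vision, models, telemetry gives the robot as it stands. Calls block until the motion is done:
- r.move_to(position, orientation): joint-space move of the TCP to a pose.
- r.move_l(position, rot=None, vel=0.15, guard=None): straight line of the TCP; rot=None keeps the orientation; vel is the mean speed in m/s. With guard (N) it stops when the force on the tool has changed by that much, and returns True; else False.
- r.movej(angles): joint-space move.
- gripper_to(opening, f_grip=None): finger opening in m; f_grip is the grip in N (None keeps the last); returns when the fingers have stopped.
- r.hold(seconds).
- inverse_kinematics(position, orientation): joint angles nearest the present ones, or None.
- vision.snapshot(name): name is "side" or "top" or "wrist"; returns the picture (384x512x3 uint8, red, green, blue); there is no depth.
- vision.get_calibration(name): a dict with "fx", "fy", "cx", "cy" (pixels), "D" ([k1, k2, p1, p2, k3] as OpenCV has them; the pictures are not rectified), "position" and "orientation" of the camera in the world. Camera axes: x right, y down, z forward; pixel columns grow to the right and rows downward; lengths in m; the calibration is good to about 2 mm. A picture is of the moment at which its call begins: read the wrist's pose just before it. get_calibration takes no time and is no camera call; for the wrist camera it gives the pose at the moment of the call.
A pose or a line that the arm cannot do raises r.PlanningError and nothing moves.
- r.sign_off(): hands the job in; it is judged then, once.
Trained networks look in the newest picture that a camera, given by its name, has taken for a name from the list of things; names that differ only in an ending like _2 or _b are one class to them, and where a whole thing is asked for, a point or a joint stands for the part that bears it (a point fixed in the world has none). Each returns a list of dicts, best first, with "score" (0 to 1); they miss things now and then, are a little off and sometimes report something else, mostly with a low value. They report only what shows in the picture. A call takes as long as a camera call. They do not tell look-alikes from the thing itself.
- models.boxes_of(thing, camera): "at" ([x, y, z] in m, in world coordinates, good to about 4 mm: the middle of the surface that is visible of it).
- models.regions_of(thing, camera): "pixels" (384x512 bool, what is visible of it).
- models.mark_of(thing, camera): "at" ([x, y, z] in m, in world coordinates, good to about 4 mm: a listed point, or the origin of a listed thing).
Readings, each from a call of its own:
- telemetry.current_t(): time.
- telemetry.current_joints(): joint angles.
- telemetry.current_dq(): joint speeds.
- telemetry.current_joint_efforts(): joint torques, N m.
- telemetry.current_ee_pos(): TCP position.
- telemetry.current_tool_rot(): TCP orientation.
- telemetry.current_wrist_force(): force on the tool from outside, world axes, zero at the start.
- telemetry.current_torque(): the same for the moment, N m.
- telemetry.current_opening(): finger opening in m.
- telemetry.current_finger_force(): force on a finger pad.
Only numpy, scipy, OpenCV 4.12 (cv2) and the standard library are available. Lean on these libraries where they do the work, as an engineer would, in place of code of your own. Each camera call takes 0.05 s, during which the arm holds its last target. There are 200 camera calls.

### The job

Finish filling the cup dispenser: set the two loose handleless cups down gently, upside down as they stand, on its sprung platform beside the cup already there. Then put the hood on and turn it until its three pins drop through the gaps in the collar, press it down against the spring and turn it clockwise so that it stays locked down when you let go. Leave everything else on the worktop where it is.

Things in the scene. Friction and masses are not known exactly. Their poses are not given: they have to be found in the camera images.
- dispenser: Cup dispenser: upright round steel drum fixed to the worktop, 172 mm outside and 164 mm inside diameter, its rim 120 mm above the worktop. The point is the centre of its underside, z up. In it a flat sprung platform, 158 mm across, moves straight up and down.
- rim (a point): Centre of the drum's mouth, level with the rim, z up. Round the rim runs a collar 190 mm across, 8 mm thick, its top level with the rim, broken by three gaps 34 degrees wide, 120 degrees apart. Their direction differs each time and these axes do not tell it; they show from above until the hood covers them. Under the collar a stop ends the turn 38 degrees clockwise past each gap's edge.
- platform (a joint): How far the sprung platform has sunk (m): 0 empty, its top then 7 mm below the rim; grows downwards, at most 0.075. Spring 350 N/m, so each cup sinks it about 7 mm; with three cups on it their upturned feet stand about 30 mm above the rim.
- cup_a_mid (a point): Loose cup, to be loaded: handleless white stoneware cup standing upside down: straight-sided, 60 mm across, 58 mm tall (straight for the lower 44 mm, then a shoulder up to a 44 mm wide foot), about 0.25 kg; the point is on its axis, half-way up, 29 mm above what it stands on; z is up. 
- cup_b_mid (a point): Loose cup, to be loaded: handleless white stoneware cup standing upside down: straight-sided, 60 mm across, 58 mm tall (straight for the lower 44 mm, then a shoulder up to a 44 mm wide foot), about 0.25 kg; the point is on its axis, half-way up, 29 mm above what it stands on; z is up. 
- cup_c_mid (a point): Cup already on the platform, about 40 mm off the drum's axis: handleless white stoneware cup standing upside down: straight-sided, 60 mm across, 58 mm tall (straight for the lower 44 mm, then a shoulder up to a 44 mm wide foot), about 0.25 kg; the point is on its axis, half-way up, 29 mm above what it stands on; z is up. 
- hood_grip (a point): Middle of the hood's handle, a black bar 100 mm long (x), 16 mm thick (y), 18 mm tall (z up), across the hood's top on two posts; 53 mm above the skirt's lower edge, 32 mm above the top face. Its height above the rim: 53 mm with the pins on top of the collar (the cups push it up to about there unless held), 35 mm pressed right down, 39 mm locked (the spring lifts the pins against the collar).
- hood: Hood: round flat steel lid 202 mm across, skirt 18 mm deep and 196 mm inside, 0.35 kg, standing on the worktop the right way up; the point is on its axis at the skirt's lower edge. At that edge three pins, 120 degrees apart (one under the bar's +x end), 15 mm wide, 6 mm tall, reach in to 89.5 mm from the axis: they pass the collar only at its gaps. Pressing it right down over three cups takes about 7 N.
- mug: Bystander, leave alone: white mug with a handle, mouth up, 80 mm across, 90 mm tall; the point is the centre of its underside.
- rolling_pin: Bystander, leave alone: wooden rolling pin, 434 mm long along its x axis, 52 mm thick; the point is below its middle.
- jar: Bystander, leave alone: glass jar with a wooden cap, 72 mm across, 95 mm tall; the point is the centre of its underside.
- cutter: Bystander, leave alone: round steel pastry cutter, 60 mm across, 35 mm tall; the point is the centre of its underside.
- scraper: Bystander, leave alone: flat dough scraper, 115 x 90 mm, 20 mm high at its black grip; the point is the centre of its underside.
Things that resemble listed ones, but are neither listed nor needed, are in the scene too. What is shaped like the part that bears cup_b_mid but orange or purple is not meant.

How it is judged:
On the way:
1. all three cups stand upright on the sprung platform inside the drum, let go and at rest (horizontal distance between each of cup_a_mid, cup_b_mid, cup_c_mid and rim below 0.056 m and z of cup_a_mid in the frame of rim between -0.012 and 0.03 m and angle between each of cup_a_mid, cup_b_mid, cup_c_mid's own z axis and vertical below 0.1 rad and linear speed of each of cup_a, cup_b, cup_c below 0.05 m/s and z of cup_b_mid in the frame of rim between -0.012 and 0.03 m and z of cup_c_mid in the frame of rim between -0.012 and 0.03 m and contact force between the fingers and cup_a below 0.3 N and contact force between the fingers and cup_b below 0.3 N), for 0.2 s.
At the end, for the whole second after the job is handed in: The hood stays locked: nothing holding it, its grip point is 30 to 43 mm above the rim, within 7 mm of the drum axis, tilted under 0.04 rad, still (0.02 m/s); all three cups are inside: within 56 mm of the axis, mid-height over 15 mm below the rim, tilted under 0.12 rad (z of hood_grip in the frame of rim between 0.03 and 0.043 m and horizontal distance between hood_grip and rim below 0.007 m and angle between hood_grip's own z axis and vertical below 0.04 rad and linear speed of hood below 0.02 m/s and horizontal distance between each of cup_a_mid, cup_b_mid, cup_c_mid and rim below 0.056 m and z of each of cup_a_mid, cup_b_mid, cup_c_mid in the frame of rim below -0.015 m and angle between each of cup_a_mid, cup_b_mid, cup_c_mid's own z axis and vertical below 0.12 rad); the robot touches nothing.
It fails at once if a bystander (mug, rolling pin, jar, cutter or scraper) is pushed more than 30 mm from its place (distance of any of mug, rolling_pin, jar, cutter, scraper from where it was at the start of the episode above 0.03 m).
It fails at once if a cup is let fall into the dispenser (it drops, out of the fingers, faster than 0.7 m/s: a fall of about 25 mm) ((horizontal distance between cup_a_mid and rim below 0.08 m and linear speed of cup_a above 0.7 m/s and contact force between the fingers and cup_a below 0.1 N) or (horizontal distance between cup_b_mid and rim below 0.08 m and linear speed of cup_b above 0.7 m/s and contact force between the fingers and cup_b below 0.1 N)).
It also fails if it takes over 72 s, if anything falls off the work surface, if the arm or the gripper's body presses on something with over 40 N, if the wrist force passes 120 N, or if a joint passes its speed limit or range.

## Working session

There is one attempt and no reset: what is moved stays moved. The work goes in short steps, each a Python script; the robot and the scene stay as the last script left them, time stands still between calls to the robot, and variables do not carry over. Pictures are saved under pics/ and viewed, at most 10 in all, crops included, and the job is handed in when it is done.

```bash
ls; mkdir -p pics; python3 - <<'E'
from plant import r,vision,models,telemetry
import cv2,numpy as np
ims=[]
for c in("top","side"):
    im=vision.snapshot(c); cv2.imwrite(f"pics/{c}0.png",im[:,:,::-1])
    k=vision.get_calibration(c); print(c,{a:np.round(b,4).tolist() for a,b in k.items()})
    for n in("cup_a_mid","hood_grip","hood","rim","dispenser","mug","jar","cutter","scraper","rolling_pin"):
        print(n,[(np.round(d["at"],3).tolist(),round(d["score"],2)) for d in models.mark_of(n,c)])
print(telemetry.current_t(),r.nose_length)
E
```

```text
pics
top {'fx': 367.0104, 'fy': 367.0104, 'cx': 259.1812, 'cy': 183.5556, 'D': [0.0303, 0.0, 0.0, 0.0, 0.0], 'position': [0.3742, -0.0194, 1.2846], 'orientation': [0.0362, -0.7032, 0.7087, -0.0441]}
cup_a_mid [([0.421, 0.337, 0.026], 0.54)]
hood_grip [([0.491, -0.345, 0.051], 0.6)]
hood [([0.597, 0.085, 0.131], 0.66)]
rim [([0.568, 0.114, 0.117], 0.72)]
dispenser [([0.564, 0.112, -0.001], 0.58)]
mug [([0.727, 0.22, 0.002], 0.93)]
jar []
cutter []
scraper [([0.334, 0.242, -0.001], 0.63), ([0.563, 0.36, 0.03], 0.42)]
rolling_pin [([0.437, -0.532, 0.002], 0.97)]
side {'fx': 362.6529, 'fy': 362.6529, 'cx': 257.948, 'cy': 191.9935, 'D': [-0.0891, 0.0, 0.0, 0.0, 0.0], 'position': [0.3969, -0.7694, 0.8432], 'orientation': [-0.3856, 0.9179, -0.0824, 0.0445]}
cup_a_mid [([0.425, 0.334, 0.029], 0.76)]
hood_grip [([0.496, -0.338, 0.053], 0.71)]
hood [([0.489, -0.34, -0.002], 0.82)]
rim [([0.568, 0.112, 0.118], 0.63), ([0.488, -0.343, -0.002], 0.28), ([0.384, -0.138, -0.004], 0.16)]
dispenser [([0.564, 0.113, -0.002], 0.56)]
mug [([0.73, 0.225, -0.001], 0.75)]
jar [([0.388, -0.14, 0.001], 0.85)]
cutter [([0.683, -0.179, 0.002], 0.7)]
scraper [([0.335, 0.243, -0.006], 0.97)]
rolling_pin []
1.1 0.025
```

View pics/top0.png

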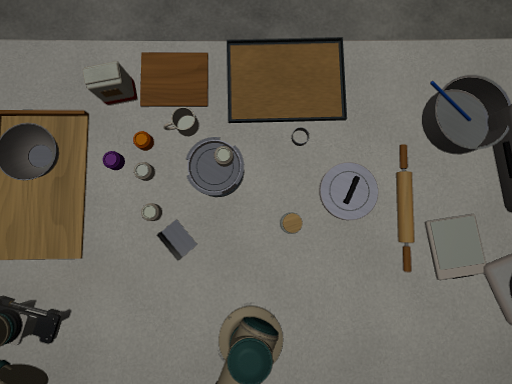

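View pics/side0.png

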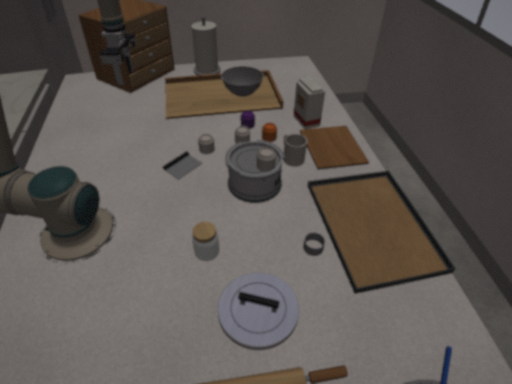

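Candidates for the loose cups in the top view are white (144,171), white (151,212), orange (143,140), purple (113,160), the white one in the drum (224,155, which is cup_c) and the mug (185,122). I choose the two loose white handleless ones. I'll check them and the collar gaps from the wrist camera.

```bash
cat > h.py <<'E'
from plant import r,gripper_to,inverse_kinematics as ik,vision,models,telemetry as T
import numpy as np,cv2
from scipy.spatial.transform import Rotation as R
def down(yaw): # tool z down, tool x at yaw
    q=(R.from_euler('z',yaw)*R.from_euler('x',np.pi)).as_quat(); return [q[3],q[0],q[1],q[2]]
def px2w(k,uv,z):
    p=cv2.undistortPoints(np.array(uv,float).reshape(-1,1,2),np.array([[k['fx'],0,k['cx']],[0,k['fy'],k['cy']],[0,0,1]]),np.array(k['D'])).reshape(-1,2)
    w,x,y,zz=k['orientation']; d=R.from_quat([x,y,zz,w]).apply(np.c_[p,np.ones(len(p))]); o=np.array(k['position'])
    return (o+d*((z-o[2])/d[:,2:]))[:,:2]
def w2px(k,P):
    w,x,y,zz=k['orientation']; m=R.from_quat([x,y,zz,w]).inv(); P=np.array(P,float).reshape(-1,3)
    return cv2.projectPoints(m.apply(P-np.array(k['position'])),np.zeros(3),np.zeros(3),np.array([[k['fx'],0,k['cx']],[0,k['fy'],k['cy']],[0,0,1]]),np.array(k['D']))[0].reshape(-1,2)
E
python3 - <<'E'
from h import *
k=vision.get_calibration("top")
print(px2w(k,[(144,169),(151,210),(143,137),(113,158)],.05).round(3).tolist(), px2w(k,[(224,152)],.16).round(3).tolist())
w=R.from_quat(np.roll(T.current_tool_rot(),-1)); print("tool x,y",w.as_matrix()[:,:2].round(2).tolist())
kw=vision.get_calibration("wrist"); print("cam in tool",w.inv().apply(np.array(kw['position'])-T.current_ee_pos()).round(3),kw['fx'],kw['orientation'])
print(r.move_to([.47,.28,.33],down(np.pi/2*0)) , T.current_joints())
kw=vision.get_calibration("wrist"); im=vision.snapshot("wrist"); cv2.imwrite("pics/w1.png",im[:,:,::-1])
print({a:np.round(b,4).tolist() for a,b in kw.items()})
for n in("cup_a_mid","rim"): print(n,[(np.round(d["at"],3).tolist(),round(d["score"],2)) for d in models.mark_of(n,"wrist")])
print(T.current_t())
E
```

```text
[[0.567, 0.355], [0.429, 0.328], [0.678, 0.361], [0.606, 0.46]] [[0.602, 0.076]]
tool x,y [[-0.96, 0.26], [0.26, 0.96], [-0.0, 0.0]]
cam in tool [ 0.078 -0.    -0.154] 290.2572334791575 [0.10825445 0.78827249 0.60004389 0.08279361]
False [4.10820935e-01 1.94113786e-01 1.37459049e+00 3.97557092e-04
 1.57326937e+00 1.98046103e+00]
{'fx': 290.2572, 'fy': 290.2572, 'cx': 257.063, 'cy': 186.9647, 'D': [-0.0329, 0.0, 0.0, 0.0, 0.0], 'position': [0.5479, 0.2804, 0.484], 'orientation': [-0.0955, -0.7004, 0.7008, 0.0959]}
cup_a_mid [([0.423, 0.334, 0.024], 0.97)]
rim [([0.565, 0.113, 0.122], 0.93)]
3.075
```

View pics/w1.png

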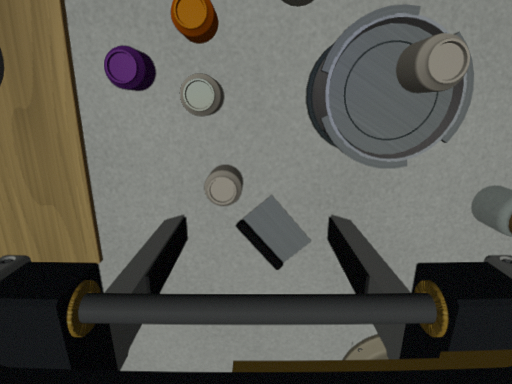

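The wrist view shows white cups at (201,95) and (222,186), orange at (193,12), purple at (128,67), and the drum with its cup at (440,62). The collar gaps are visible. I'll crop both white cups closely, because the upper one looks slightly different.

```bash
python3 - <<'E'
from h import *
im=cv2.imread("pics/w1.png")
a=cv2.resize(im[0:220,90:260],None,fx=2.7,fy=2.7,interpolation=cv2.INTER_CUBIC)
cv2.imwrite("pics/c1.png",a)
E
```

```text
(no output)
```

View pics/c1.png

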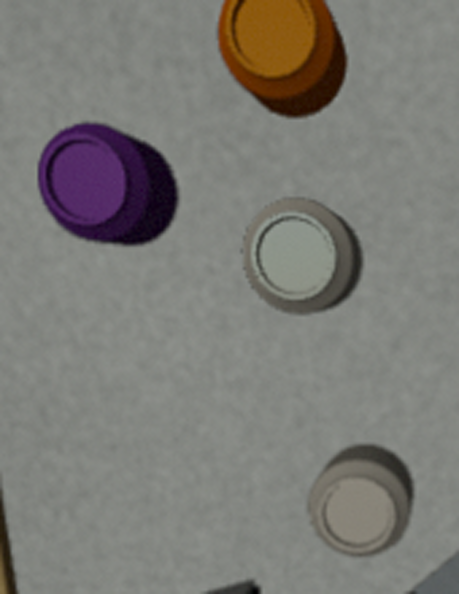

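Both white cups stand upside down with feet at about (200,94) and (223,189) in the wrist image, so they are the right ones. Next I'll get the drum centre, the gap directions and cup_c from the same picture.

```bash
python3 - <<'E'
from h import *
k={'fx': 290.2572, 'fy': 290.2572, 'cx': 257.063, 'cy': 186.9647, 'D': [-0.0329, 0.0, 0.0, 0.0, 0.0], 'position': [0.5479, 0.2804, 0.484], 'orientation': [-0.0955, -0.7004, 0.7008, 0.0959]}
print("cups",px2w(k,[(200,94.4),(223,189)],.058).round(4).tolist(),"c",px2w(k,[(448,62)],.164).round(4).tolist())
im=cv2.imread("pics/w1.png")
# rectified top-down patch at z=.12 around (0.566,0.113): 0.5 mm/px; up=+x, left=+y
s=.0005;n=240;v,u=np.mgrid[-n:n,-n:n]
P=np.stack([.566-v*s,.113-u*s,np.full(v.shape,.12)],-1)
m=w2px(k,P).reshape(2*n,2*n,2).astype(np.float32)
a=cv2.remap(im,m[...,0],m[...,1],cv2.INTER_CUBIC)
cv2.imwrite("pics/rect0.png",a)
b=a.copy()
for rr in (82,95): cv2.circle(b,(n,n),rr*2,(0,255,0),1)
for d in range(0,360,30):
    t=np.radians(d); p=lambda q:(int(n-q*np.sin(t)),int(n-q*np.cos(t))); cv2.line(b,p(192),p(205),(0,0,255),1); cv2.putText(b,str(d),p(222),0,.4,(0,0,255))
cv2.imwrite("pics/rect.png",b)
E
```

```text
cups [[0.5644, 0.3608], [0.4261, 0.3327]] c [[0.5938, 0.0817]]
```

View pics/rect.png

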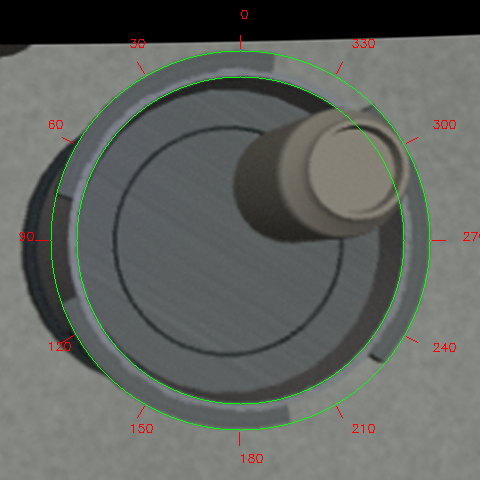

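Drum centre is about (0.566,0.113). The gaps are centred at about 92°, 212° and 332°, and cup_c sits at about -48°. I'm loading cup A at 72° and cup B at 192°.

```bash
cat >> h.py <<'E'
C=np.array([.566,.113])
def load(src,ang,yaw,zplace):
    gripper_to(.082,f_grip=15)
    r.move_to([*src,.16],down(yaw)); r.move_l([*src,.043],vel=.15)
    gripper_to(.05,f_grip=15); print("grip",T.current_opening(),T.current_finger_force())
    r.move_l([*src,.25],vel=.2)
    print("held",T.current_opening(),T.current_wrist_force().round(2))
    t=C+.046*np.array([np.cos(ang),np.sin(ang)])
    r.move_to([*t,.25],down(yaw)); r.move_l([*t,.165],vel=.15)
    print("guard",r.move_l([*t,zplace],vel=.05,guard=6),T.current_ee_pos().round(4),T.current_wrist_force().round(2))
    r.hold(.2); gripper_to(.076); r.hold(.2); r.move_l([*t,.25],vel=.2)
E
python3 - <<'E'
from h import *
load([.5644,.3608],np.radians(72),np.radians(72),.141)
k=vision.get_calibration("wrist"); im=vision.snapshot("wrist"); cv2.imwrite("pics/w2.png",im[:,:,::-1])
for c in("wrist","side"):
  if c=="side": vision.snapshot(c)
  print([(np.round(d["at"],3).tolist(),round(d["score"],2)) for d in models.mark_of("cup_a_mid",c)])
print(T.current_t())
E
```

```text
grip 0.05932276895309781 15.000466257333755
held 0.05976963532020941 [ 0.34  0.78 -2.85]
guard False [0.5807 0.1567 0.1413] [ 1.2  -0.07  0.79]
[([0.422, 0.336, 0.027], 0.87), ([0.732, 0.218, 0.001], 0.56)]
[([0.425, 0.335, 0.029], 0.7)]
11.1583
```

View pics/w2.png

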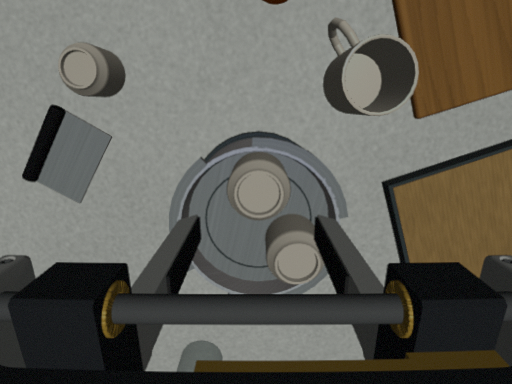

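Cup A stands upright in the drum at (258,190) beside cup_c at (296,262). Cup B at (80,68) is next.

```bash
python3 - <<'E'
from h import *
load([.4252,.3335],np.radians(192),np.radians(12),.134)
r.move_to([.49,-.34,.30],down(np.radians(0)) if ik([.49,-.34,.30],down(0)) is not None else down(-1))
vision.snapshot("side"); print([(np.round(d["at"],3).tolist(),round(d["score"],2)) for d in models.mark_of("cup_a_mid","side")])
k=vision.get_calibration("wrist"); im=vision.snapshot("wrist"); cv2.imwrite("pics/w3.png",im[:,:,::-1])
s=vision.snapshot("side"); cv2.imwrite("pics/s3.png",s[:,:,::-1])
print({a:np.round(b,4).tolist() for a,b in k.items()})
print([(np.round(d["at"],3).tolist(),round(d["score"],2)) for d in models.mark_of("hood_grip","wrist")])
a=np.zeros((384+270,512,3),np.uint8); a=np.hstack([cv2.resize(im[:,:,::-1],(400,300)),cv2.resize(s[120:220,200:320,::-1],(360,300))]); cv2.imwrite("pics/m3.png",a)
print(T.current_t(),T.current_joints().round(2))
E
```

```text
grip 0.05983147594584973 15.000516772270203
held 0.05979523567287606 [-0.44  0.23 -2.12]
guard False [0.5209 0.1033 0.1342] [-0.86 -0.48  0.2 ]
[([0.523, 0.105, 0.124], 0.54)]
{'fx': 290.2572, 'fy': 290.2572, 'cx': 257.063, 'cy': 186.9647, 'D': [-0.0329, 0.0, 0.0, 0.0, 0.0], 'position': [0.5687, -0.3387, 0.4542], 'orientation': [0.0953, 0.7007, -0.7005, -0.0958]}
[([0.493, -0.342, 0.056], 0.77)]
21.3583 [-0.72  0.28  1.33  0.    1.53  0.85]
```

View pics/m3.png

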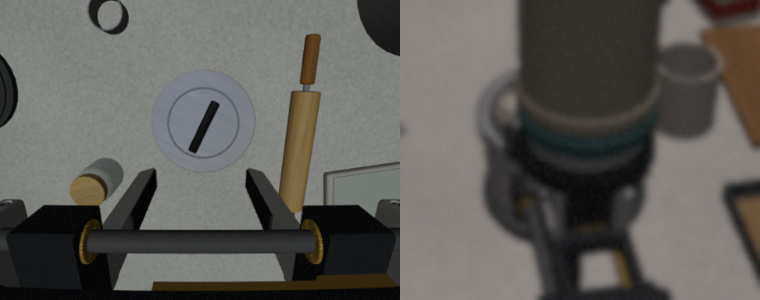

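The hood is flat with its bar at roughly -24°. The arm hides the drum from the side camera, so I'll measure the bar numerically and check the cups from the top camera.

```bash
python3 - <<'E'
from h import *
k=vision.get_calibration("wrist"); im=cv2.imread("pics/w3.png")
g=im.max(2); m=np.zeros_like(g); m[115:210,225:295]=(g[115:210,225:295]<60)*255
c=max(cv2.findContours(m,0,2)[0],key=cv2.contourArea); q=cv2.boxPoints(cv2.minAreaRect(c)); P=px2w(k,q,.062)
e=[np.linalg.norm(P[1]-P[0]),np.linalg.norm(P[2]-P[1])]; d=P[1]-P[0] if e[0]>e[1] else P[2]-P[1]
print("bar",P.mean(0).round(4),np.round(e,4),np.degrees(np.arctan2(d[1],d[0]))%180)
hm=[x["pixels"] for x in models.regions_of("hood","wrist")][:1]
for x in hm:
    c=max(cv2.findContours(x.astype(np.uint8),0,2)[0],key=cv2.contourArea)
    W=px2w(k,c.reshape(-1,2),.0185); A=np.c_[2*W,np.ones(len(W))]; s=np.linalg.lstsq(A,(W**2).sum(1),rcond=None)[0]; print("disc",s[:2].round(4),np.sqrt(s[2]+s[:2]@s[:2]).round(4))
t=vision.snapshot("top"); print([(np.round(x["at"],3).tolist(),round(x["score"],2)) for x in models.mark_of("cup_a_mid","top")])
a=np.hstack([cv2.resize(t[125:205,175:255,::-1],(380,380),interpolation=2),cv2.resize(im[100:210,210:310],(346,380),interpolation=2)]); cv2.imwrite("pics/m4.png",a)
E
```

```text
bar [ 0.4936 -0.3428] [0.0978 0.0146] 154.36354791051707
disc [ 0.4928 -0.3431] 0.0999
[([0.517, 0.103, 0.117], 0.89)]
```

View pics/m4.png

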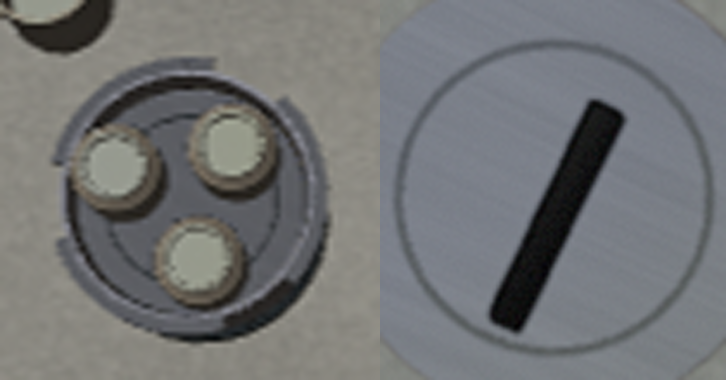

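All three cups stand in the drum and the bar is plain. I'm gripping the hood, carrying it over and trying it with the bar at 152°.

```bash
python3 - <<'E'
from h import *
gripper_to(.045,f_grip=40)
y=np.radians(154.4); b=[.4934,-.343]
r.move_to([*b,.14],down(y)); r.move_l([*b,.059],vel=.12); gripper_to(.005,f_grip=45)
print("grip",T.current_opening(),T.current_finger_force())
r.move_l([*b,.28],vel=.2); print(T.current_opening(),T.current_wrist_force().round(2))
y=np.radians(152)
r.move_to([*C,.28],down(y)); print("j",T.current_joints().round(2))
r.move_l([*C,.195],vel=.15); r.hold(.2); f0=T.current_wrist_force(); print(f0.round(2))
print(r.move_l([*C,.165],vel=.03,guard=12),T.current_ee_pos().round(4),T.current_wrist_force().round(2),T.current_torque().round(2),T.current_t())
E
```

```text
grip 0.015255219394931546 44.99852120876312
0.015035327759743748 [-0.18 -0.18 -3.84]
j [ 0.08  0.26  1.41 -0.    1.47 -1.01]
[ 0.83 -0.42 -3.41]
False [0.5664 0.1131 0.1657] [0.03 0.75 4.71] [-0.02  0.16  0.  ] 30.875
```

The hood dropped through the gaps, with the grip now about 40 mm above the rim at only 8 N. I'm pressing it down and turning it clockwise.

```bash
python3 - <<'E'
from h import *
print(r.move_l([*C,.1620],vel=.02,guard=20),T.current_ee_pos().round(4),T.current_wrist_force().round(2))
for d in (8,16,24,32,38):
    r.move_to([*C,.1620],down(np.radians(152-d))); print(d,T.current_ee_pos().round(4),T.current_wrist_force().round(2),T.current_torque().round(2),T.current_joints()[5].round(3))
    if abs(T.current_torque()[2])>1.5: break
print(T.current_t())
E
```

```text
False [0.5664 0.1131 0.1628] [-0.5   0.44  6.93]
8 [0.5668 0.1128 0.1631] [0.75 0.42 7.07] [-0.12  0.14 -0.27] -0.865
16 [0.5669 0.1127 0.1631] [-0.79 -0.88  6.4 ] [-0.23  0.15 -0.26] -0.725
24 [0.5669 0.1126 0.1631] [ 0.68 -0.28  7.1 ] [-0.24  0.11 -0.2 ] -0.586
32 [0.5669 0.1126 0.1631] [-0.59 -0.87  7.18] [-0.26  0.21 -0.23] -0.446
38 [0.5669 0.1125 0.1631] [-0.71 -0.97  7.13] [-0.22  0.24 -0.14] -0.342
32.4583
```

It turned freely by 38°. Now a gentle pull to test the lock, then release.

```bash
python3 - <<'E'
from h import *
print("lock",r.move_l([*C,.172],vel=.015,guard=14),T.current_ee_pos().round(4),T.current_wrist_force().round(2))
r.move_l([*C,.1655],vel=.03); r.hold(.3); gripper_to(.045); r.hold(.3); r.move_l([*C,.26],vel=.15)
r.move_to([.45,-.2,.35],down(np.radians(114)))
s=vision.snapshot("side"); print([(np.round(x["at"],4).tolist(),round(x["score"],2)) for x in models.mark_of("hood_grip","side")])
t=vision.snapshot("top"); print([(np.round(x["at"],4).tolist(),round(x["score"],2)) for x in models.mark_of("hood_grip","top")],T.current_t())
cv2.imwrite("pics/m5.png",np.hstack([cv2.resize(s[100:220,190:330,::-1],(420,360)),cv2.resize(t[120:210,170:260,::-1],(360,360))]))
E
```

```text
lock True [0.5669 0.1125 0.1654] [1.02 0.63 2.2 ]
[([0.5707, 0.1201, 0.1595], 0.96)]
[([0.5674, 0.1133, 0.1576], 0.66)] 36.6083
```

View pics/m5.png

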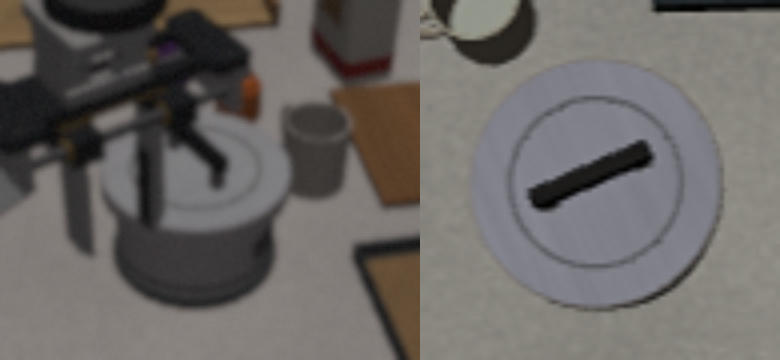

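The hood sits level on the drum. The pull test stopped it at about 39 mm above the rim, and the marks after release read about 38–39 mm, so it is locked.

```bash
python3 -c "
from plant import r
print(r.sign_off())"
```

```text
the job is handed in; nothing more can be done
None
```

I set both loose cups on the platform beside the third and locked the hood down about 39 mm above the rim. I handed the job in at about 37 s; no verdict came back, and the bystanders' positions were not re-measured at the end.

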